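# Hang the bur bin in the notch of a louvered panel

## Task

Lift the bur bin (the wooden rib is its handle) over the top rail of the louvered panel and lower it gently so its lip hooks behind the rail, slide it along the rail to the notch, which has to be found by eye or feel, and press the bin firmly but not hard down into it, past the sprung keeper, until it is fully home; then let go. Do not drop the bin, never push it against the panel with more than about 20 N, and leave the other things on the bench where they are.

Things in the scene. Friction and masses are not known exactly. Their poses are not given: they have to be found in the camera images.
- panel: Grey louvered steel panel fixed on the bench, 300 mm wide (y), on a 12 mm high foot from x = -15 to +75 mm. Origin: at bench height, in the front plane, mid-width. -x points out of the front, where the bin hangs; +y along the rail, z up. Louver edges lie in the front plane (x = 0), 34 to 130 mm high; the hung bin's back rests on them. Its top edge is the rail.
- rail_top (a point): Point fixed to the panel: mid-width, mid-thickness of the rail, at its full-height top edge, 170 mm up. The rail is a bare steel strip, x = 0 to 3 mm, 220 mm long, rigid; halfway along it is a notch 62 mm wide, 14 mm deep. The strip is clamped up to 30 mm off mid-width either way along y; where the notch lies is NOT reported: see it or feel for it. Axes as the panel's.
- keeper_mid (a point): Middle of the keeper: a steel ramp along the panel's whole width behind the rail, leaning back 30 deg; face from x = 11 mm at 157 mm up to x = 4 mm at 144 mm up (panel axes). A spring pushes it forward (4 N, rising 0.2 N/mm; yields 8 mm). A lip riding the full-height rail clears it; in the notch the lip must be pushed down past it: a steady 6 to 11 N in all, its own weight included.
- bin_grip (a point): Middle of the bare upper part of the wooden rib of the loose bur bin. The rib stands across the bin: 10 mm thick (x), 40 mm wide (y), its top 15 mm above this point. Axes are the bin's: +x to its back, where the lip is; z up. The bin's back face is 28 mm from this point in +x, its underside 100 mm below.
- bin_middle (a point): Centre of the bur bin's box, 33 mm above its underside, 12 mm in -x from and 67 mm below bin_grip. An open aluminium box 80 mm deep (x), 64 mm wide (y), side walls 66 mm high, 3 mm thick; whole bin 0.18 to 0.35 kg.
- bin_lip (a point): Middle of the underside of the lip's bridge, which bears on the rail; 31.25 mm in +x from and 28 mm below bin_grip. The bridge is 4 mm thick, 56 mm wide (y), reaches 9.5 mm back from the bin's back face and ends in a 3 mm thick lip hanging 12 mm below this point. Between back face and lip is a slot 6.5 mm wide, centred on this point. Axes are the bin's.
- octopus: Carved boxwood octopus, 65 mm across, 41 mm high, loose; origin at its underside. Leave it alone.
- pin_vise: Pin vise lying on the bench, 100 mm long, 13 mm thick, with a plastic handle; origin at its underside. Leave it alone.
- bench_block: Aluminium bench block 60 x 60 x 22 mm; origin at the centre of its underside. Leave it alone.
- polishing_wheel: Rubber polishing wheel 52 mm across lying flat, its steel arbor standing up to 48 mm; origin at its underside. Leave it alone.
Things that resemble listed ones, but are neither listed nor needed, are in the scene too. Of the things like the part that bears bin_grip, leave any that is red; of the rest the larger one is meant.

How it is judged (in metres and radians):
On the way, in this order (a step that is already met when the one before it is completed fails the run):
1. the bin is lifted so that its lip is above the height of the rail (z of bin_lip in the frame of panel above 0.182 m), for 0.1 s.
2. the lip is over the rail and the rail bears on it (x of bin_lip in the frame of panel between -0.006 and 0.009 m and z of bin_lip in the frame of panel below 0.174 m and contact force between bin and panel above 1 N), for 0.1 s.
At the end, for the whole second after the job is handed in: The bin hangs by its lip in the notch of the rail, released and at rest, upright and square to the panel within 0.1 rad, the underside of its bridge within 2.5 mm of the notch's floor (156 mm above the bench) (x of bin_lip in the frame of panel between -0.005 and 0.008 m and y of bin_lip in the frame of panel between -0.04 and 0.04 m and z of bin_lip in the frame of panel between 0.151 and 0.1585 m and angle between bin_lip's own z axis and vertical below 0.1 rad and angle between the x axis of bin_lip and the x axis of panel, either way round below 0.1 rad and contact force between bin and panel above 0.5 N and linear speed of bin below 0.02 m/s); the robot touches nothing.
It fails at once if the bin is forced against the panel with more than 35 N, summed over its contacts with rail, louvers and keeper (contact force between bin and panel above 35 N).
It fails at once if the bin is dropped (falls free, faster than 0.45 m/s) (contact force between the fingers and bin below 0.05 N and linear speed of bin above 0.45 m/s).
It fails at once if the octopus, pin vise, bench block or polishing wheel is moved by more than 15 mm (distance of any of octopus, pin_vise, bench_block, polishing_wheel from where it was at the start of the episode above 0.015 m).
It also fails if it takes over 66 s, if anything falls off the work surface, if the arm or the gripper's body presses on something with over 40 N, if the wrist force passes 120 N, or if a joint passes its speed limit or range.

## Robot

A 6-joint arm with a two-finger parallel gripper is mounted at the origin on the work surface. World frame = base frame: x ahead of the robot, y to its left, z up, the work surface at z = 0. Lengths are in m, angles in degrees, forces in N, time in s.
With the tool pointing down it reaches from about 0.35 to 0.875 m from the base axis. Payload 4.2 kg.
Tool frame: the origin (TCP) lies midway between the tips of the shut fingers; the grasp point (between the pads) lies 19 mm behind it; y points along the fingers, x is the direction in which the jaws open and shut, and the axes are right-handed (so a half turn about y gives the same grasp; the last joint's range is limited). The gripper opens to 87 mm and grips with 3 to 60 N. Pads are 19 mm wide; open, the fingers measure 117 mm over their backs; the gripper's body (75 mm by 190 mm) begins 51 mm behind the grasp point.
Start: joints at [-50.615, 22.042, 0.453, 0, -68.411, -14.817], TCP at [0.26, -0.568, 0.223] pointing down, gripper open.
Joint ranges: [-179.83, 179.83], [-69.29, 118.12], [-61.27, 80.66], [-181.25, 117.63], [-171.15, -9.14], [-177.46, 177.46]. Speed limits (degrees/s): [159.86, 159.86, 180, 180, 180, 180].

## Interface

Orientations are given as a 3x3 rotation matrix whose columns are the frame's x, y, z axes.
In Python, from station import * gives the robot as it stands.
- The arm moves only by the tool jog_arm, never from a script. Its argument "series" is a list of rows, each a list of 3 entries, a list of its own where there are three numbers: the shift along the tool's x, y, z in m, then the turn, a rotation vector about the tool's x, y, z in degrees, then the finger opening in m, from 0 to 0.087. A call has 1 to 10 rows; each row shifts and turns the commanded pose from where the row before left it, along the tool's axes as they then stand; what a row does not reach is not made up. A row lasts 1/8 s, in which the tool goes at most 62.5 mm and 10.7 degrees, less where a joint would pass 70% of its speed; a pose out of reach is approached as far as the arm can. A call is refused whole if a number of a shift passes 0.0625 or a number of a turn 10.7, either way. A call with a gripper value outside its range is refused whole. The fingers move at their own pace and stop on an object; the grip force is fixed at half the most. Time passes only in rows, so rows that do not move let the fingers close. It gives the time, the measured TCP pose, the force and the opening at its end, in the units of the state.
- sense(): the state, without advancing time (a new reading comes with each control period).
- capture(name): name is "scene" or "top"; returns the picture (420x560x3 uint8, red, green, blue); there is no depth.
- camera_info(name): a dict with "fx", "fy", "cx", "cy" (pixels), "rvec" (rotation vector, rad) and "tvec" (3), from world to camera coordinates, as OpenCV has them. Camera axes: x right, y down, z forward; pixel columns grow to the right and rows downward; lengths in m; the calibration is good to about 2 mm. A picture is of the moment at which its call begins. camera_info takes no time and is no camera call.
- finish_job(): hands the job in, once; it reports no verdict.
The state is a dict: "time_s": time; "joints": joint angles; "joint_velocities": joint speeds; "effort": joint torques, N m; "tcp_pos": TCP position; "ee_rot": TCP orientation; "wrist_force": force on the tool from outside, world axes, zero at the start; "moment": the same for the moment, N m; "gripper_width": opening from 0.0 (shut) to 1.0 (fully open).
Only numpy, scipy, OpenCV 4.12 (cv2) and the standard library are available. Lean on these libraries where they do the work, as an engineer would, in place of code of your own. Each camera call takes 0.05 s, during which the arm holds its last target. There are 200 camera calls.

## Working session

There is one attempt and no reset: what is moved stays moved. The work goes in short steps, Python scripts to look and compute and a tool call to move; the robot and the scene stay as the last step left them, time stands still between calls to the robot, and variables do not carry over. Pictures are saved under pics/ and viewed, about 8 in all and at most 12, crops included, and the job is handed in when it is done.

Besides the shell and the picture viewer there is one more tool, called after ">>>" by a JSON object that holds its "method" and its "body", one argument or row to a line. jog_arm: Moves the arm, as the interface text tells. Its arguments: {"type":"object","properties":{"series":{"type":"array","items":{"type":"array"}}},"required":["series"]}

```bash
mkdir -p pics; python3 - <<'E'
from station import *
import cv2,numpy as np
for n in("scene","top"):
    im=capture(n); cv2.imwrite(f"pics/{n}0.png",im[:,:,::-1])
    c=camera_info(n);R=cv2.Rodrigues(np.array(c["rvec"],float))[0];print(n,c["fx"],c["cx"],c["cy"],-R.T@np.array(c["tvec"]).ravel(),R.round(3).tolist())
s=sense();print(s)
E
```

```text
scene 387.3202312103936 277.02557800963143 209.6519272751665 [0.94564641 0.00148759 0.81104971] [[0.102, 0.995, 0.012], [0.854, -0.081, -0.515], [-0.511, 0.062, -0.857]]
top 436.7625069443454 274.7876668837456 210.0244820603393 [0.30639285 0.06264338 1.03801111] [[0.004, -1.0, -0.0], [-0.974, -0.004, -0.229], [0.229, 0.001, -0.974]]
{'time_s': 0.1, 'joints': array([-5.06164768e+01,  2.20863782e+01,  3.88074052e-01, -2.29866309e-02,
       -6.84141080e+01, -1.48173933e+01]), 'joint_velocities': array([ 0.03156589, -0.04454739,  0.15853951,  0.13464023, -0.00862639,
        0.0054637 ]), 'effort': array([-7.03397200e-04, -3.91688490e+01,  1.87935179e+01,  4.23192322e+00,
        1.34807764e-02, -8.59063971e-05]), 'tcp_pos': array([ 0.25962422, -0.56792545,  0.221578  ]), 'ee_rot': array([[-4.15607704e-01, -9.56521709e-04, -9.09543469e-01],
       [ 9.09541790e-01,  1.75311600e-03, -4.15608780e-01],
       [ 1.99207403e-03, -9.99998006e-01,  1.41387951e-04]]), 'wrist_force': array([-0.61037326,  0.21820066, -0.62593405]), 'moment': array([ 0.02545032, -0.02785438, -0.02948265]), 'gripper_width': 0.9992135122657146}
```

View pics/scene0.png

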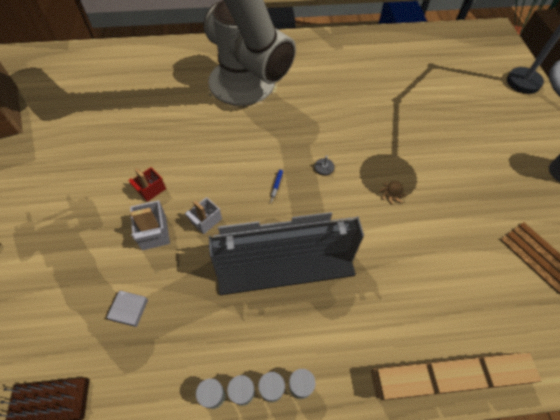

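View pics/top0.png

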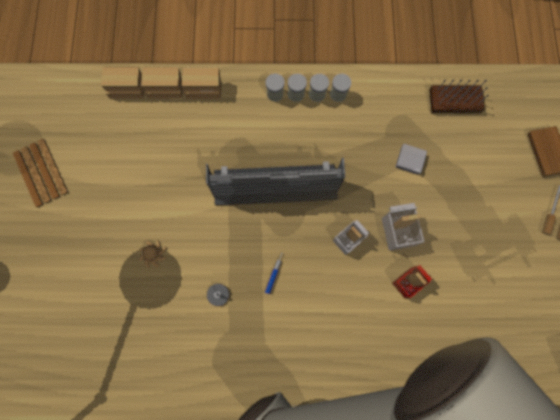

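```bash
python3 - <<'E'
import cv2,numpy as np
a=cv2.imread("pics/scene0.png");b=cv2.imread("pics/top0.png")
A=cv2.resize(a[160:300,110:370],None,fx=3,fy=3,interpolation=cv2.INTER_CUBIC)
B=cv2.resize(b[150:270,190:440],None,fx=3,fy=3,interpolation=cv2.INTER_CUBIC)
f=lambda i:cv2.convertScaleAbs(i,alpha=1.4,beta=20)
cv2.imwrite("pics/a1.png",f(A));cv2.imwrite("pics/b1.png",f(B))
E
```

```text
(no output)
```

View pics/a1.png

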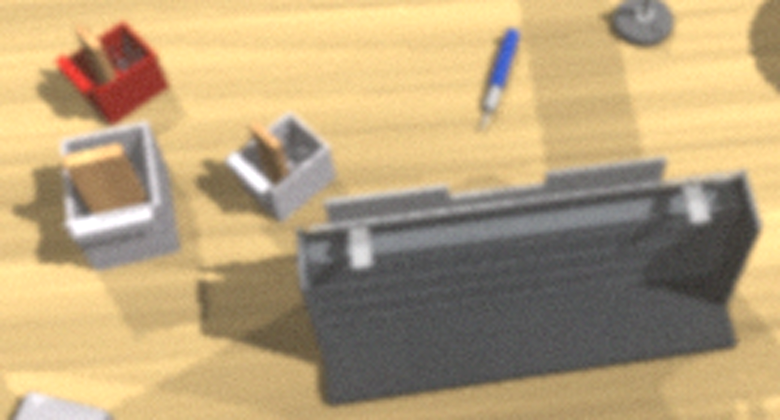

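View pics/b1.png

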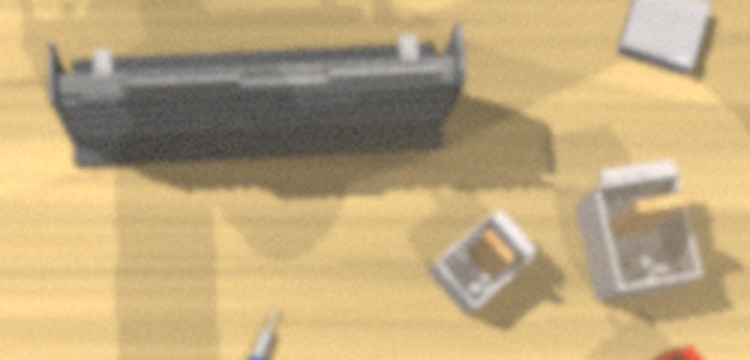

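```bash
cat > h.py <<'E'
from station import *
import cv2,numpy as np
def ray(n,p,z):
    c=camera_info(n);R=cv2.Rodrigues(np.array(c["rvec"],float))[0];C=-R.T@np.array(c["tvec"],float).ravel()
    d=R.T@np.array([(p[0]-c["cx"])/c["fx"],(p[1]-c["cy"])/c["fy"],1]);return C+d*(z-C[2])/d[2]
def proj(n,P):
    c=camera_info(n);return cv2.projectPoints(np.array(P,float).reshape(-1,1,3),np.array(c["rvec"],float),np.array(c["tvec"],float),np.array([[c["fx"],0,c["cx"]],[0,c["fy"],c["cy"]],[0,0,1.]]),None)[0].reshape(-1,2)
S=lambda u,v,z:ray("scene",(109.67+(u)/3,159.67+v/3),z)
T=lambda u,v,z:ray("top",(189.67+u/3,149.67+v/3),z)
E
python3 - <<'E'
from h import *
def show(n,ps):
    print(n,[p.round(4)[:2].tolist() for p in ps],[round(float(np.linalg.norm(b-a))*1000,1) for a,b in zip(ps,ps[1:])],[round(float(np.degrees(np.arctan2(*(b-a)[:2]))),1) for a,b in zip(ps,ps[1:])])
show("rail",[S(*p,.17) for p in((328,203),(447,190),(547,175),(663,160))])
show("railT notch",[T(*p,.17) for p in((240,76),(328,76))])
show("foot",[T(*p,.012) for p in((75,165),(440,148))])
show("footback S",[S(*p,.012) for p in((330,404),(736,345))])
show("lipS back",[S(*p,.076) for p in((70,237),(152,222))])
show("lipS front",[S(*p,.076) for p in((72,222),(152,206))])
show("lipT back",[T(*p,.076) for p in((600,168),(675,160))])
show("lipT front",[T(*p,.076) for p in((603,188),(678,178))])
show("boxT",[T(*p,.066) for p in((612,291),(703,276))])
show("ribT",[T(*p,.115) for p in((636,206),(690,198))])
show("ribS",[S(*p,.115) for p in((63,158),(126,146))])
E
```

```text
rail [[0.5917, -0.0641], [0.5895, 0.0106], [0.5847, 0.0747], [0.5807, 0.1502]] [74.8, 64.3, 75.6] [-1.7, -4.3, -3.0]
railT notch [[0.585, 0.0746], [0.5852, 0.0136]] [61.0] [179.8]
foot [[0.56, 0.2094], [0.5754, -0.0854]] [295.2] [177.0]
footback S [[0.6665, -0.0829], [0.6508, 0.213]] [296.2] [-3.0]
lipS back [[0.5498, -0.2545], [0.5433, -0.198]] [56.9] [-6.6]
lipS front [[0.5379, -0.2541], [0.5303, -0.1987]] [56.0] [-7.8]
lipT back [[0.5434, -0.1967], [0.5499, -0.2538]] [57.5] [173.5]
lipT front [[0.5279, -0.198], [0.5359, -0.2551]] [57.6] [172.0]
boxT [[0.4513, -0.203], [0.4629, -0.2718]] [69.8] [170.4]
ribT [[0.5057, -0.2105], [0.5118, -0.2498]] [39.8] [171.2]
ribS [[0.5085, -0.2511], [0.5028, -0.2085]] [43.0] [-7.6]
```

>>> {"method": "jog_arm", "body": {
  "series": [
    [[0,0,0],[0,-10.4,0],0.035],
    [[0,0,0],[0,-10.4,0],0.035],
    [[0,0,0],[0,-10.4,0],0.035],
    [[0,0,0],[0,-10.4,0],0.035],
    [[0,0,0],[0,-10.4,0],0.035],
    [[0,0,0],[0,-10.4,0],0.035],
    [[0,0,0],[0,-10.4,0],0.035],
    [[0,0,0],[0,0,0],0.035]
  ]
}}

```text
time_s: 1.1
tcp_pos: [0.2598, -0.5681, 0.222]
ee_rot: [[-0.992, -0.001, 0.126], [-0.126, 0.001, -0.992], [0.0, -1.0, -0.001]]
wrist_force: [0.4, -0.0, 0.4]
gripper_width: 0.405
```

>>> {"method": "jog_arm", "body": {
  "series": [
    [[-0.036,0,-0.038],[0,0,0],0.035],
    [[-0.036,0,-0.038],[0,0,0],0.035],
    [[-0.036,0,-0.038],[0,0,0],0.035],
    [[-0.036,0,-0.038],[0,0,0],0.035],
    [[-0.036,0,-0.038],[0,0,0],0.035],
    [[-0.036,0,-0.038],[0,0,0],0.035],
    [[-0.036,0,-0.038],[0,0,0],0.035],
    [[-0.036,0,-0.038],[0,0,0],0.035],
    [[0,0,0],[0,0,0],0.035],
    [[0,0,0],[0,0,0],0.035]
  ]
}}

```text
time_s: 2.35
tcp_pos: [0.5062, -0.2298, 0.2223]
ee_rot: [[-0.992, -0.001, 0.127], [-0.127, 0.0, -0.992], [0.001, -1.0, -0.0]]
wrist_force: [-0.3, -0.8, 0.3]
gripper_width: 0.405
```

```bash
cat >> h.py <<'E'
def st(goal=None,yaw=None):
    s=sense();R=s["ee_rot"];y=np.degrees(np.arctan2(-R[1,0],-R[0,0]))
    print("t",round(s["time_s"],2),"tcp",s["tcp_pos"].round(4),"yaw",y.round(2),"tooly",R[:,1].round(4),"F",s["wrist_force"].round(2),"M",s["moment"].round(2),"w",round(s["gripper_width"]*87,1))
    if goal is not None: print("shift",(R.T@(np.array(goal)-s["tcp_pos"])).round(4),"turn y",(y-yaw).round(2))
E
python3 -c "
from h import *
st([.508,-.230,.084],7.3)"
```

```text
t 2.35 tcp [ 0.5062 -0.2298  0.2223] yaw 7.29 tooly [-8.e-04  1.e-04 -1.e+00] F [-0.31 -0.77  0.3 ] M [-0.01  0.13 -0.  ] w 35.2
shift [-0.0018  0.1383  0.0004] turn y -0.01
```

>>> {"method": "jog_arm", "body": {
  "series": [
    [[-0.002,0.03,0],[0,0,0],0.035],
    [[0,0.03,0],[0,0,0],0.035],
    [[0,0.03,0],[0,0,0],0.035],
    [[0,0.024,0],[0,0,0],0.035],
    [[0,0.014,0],[0,0,0],0.035],
    [[0,0.01,0],[0,0,0],0.035],
    [[0,0,0],[0,0,0],0.035],
    [[0,0,0],[0,0,0],0.035]
  ]
}}

```text
time_s: 3.35
tcp_pos: [0.5091, -0.2299, 0.0854]
ee_rot: [[-0.992, 0.002, 0.128], [-0.128, -0.0, -0.992], [-0.002, -1.0, 0.001]]
wrist_force: [0.6, -0.7, 0.6]
gripper_width: 0.401
```

```bash
python3 - <<'E'
from h import *
st([.508,-.230,.084],7.3)
a=capture("scene");b=capture("top")
A=cv2.resize(a[150:270,80:220],None,fx=4,fy=4,interpolation=cv2.INTER_CUBIC);B=cv2.resize(b[180:285,340:480],None,fx=4,fy=4,interpolation=cv2.INTER_CUBIC)
cv2.imwrite("pics/g.png",cv2.resize(cv2.convertScaleAbs(np.vstack([A,B]),alpha=1.3,beta=15)[:,:,::-1],None,fx=.66,fy=.66))
E
```

```text
t 3.35 tcp [ 0.5091 -0.2299  0.0854] yaw 7.37 tooly [ 1.7e-03 -5.0e-04 -1.0e+00] F [ 0.57 -0.69  0.6 ] M [0.05 0.08 0.  ] w 34.9
shift [ 0.0011  0.0014 -0.0001] turn y 0.07
```

View pics/g.png

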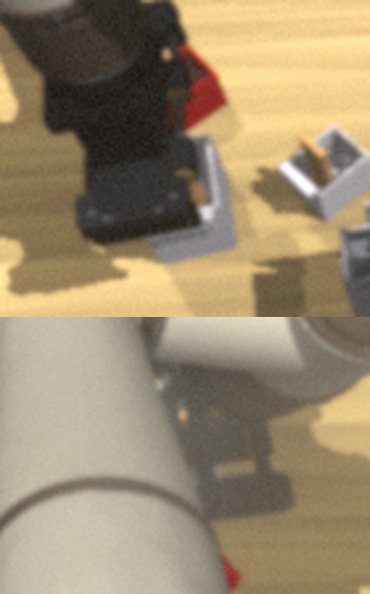

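The gripper straddles the rib (rib end visible just right of the jaws in the scene crop), and the box is unmoved. Closing and lifting.

>>> {"method": "jog_arm", "body": {
  "series": [
    [[0,0,0],[0,0,0],0.0],
    [[0,0,0],[0,0,0],0.0],
    [[0,0,0],[0,0,0],0.0],
    [[0,0,0],[0,0,0],0.0],
    [[0,0,0],[0,0,0],0.0],
    [[0,0,0],[0,0,0],0.0]
  ]
}}

```text
time_s: 4.2
tcp_pos: [0.5083, -0.2296, 0.0845]
ee_rot: [[-0.992, -0.0, 0.128], [-0.128, 0.0, -0.992], [0.0, -1.0, -0.0]]
wrist_force: [-1.2, 1.4, 0.6]
gripper_width: 0.11
```

>>> {"method": "jog_arm", "body": {
  "series": [
    [[0,-0.01,0],[0,0,0],0.0],
    [[0,-0.02,0],[0,0,0],0.0],
    [[0,-0.03,0],[0,0,0],0.0],
    [[0,-0.03,0],[0,0,0],0.0],
    [[0,-0.03,0],[0,0,0],0.0],
    [[0,-0.02,0],[0,0,0],0.0],
    [[0,-0.01,0],[0,0,0],0.0],
    [[0,0,0],[0,0,0],0.0],
    [[0,0,0],[0,0,0],0.0]
  ]
}}

```text
time_s: 5.32
tcp_pos: [0.5078, -0.2295, 0.2333]
ee_rot: [[-0.992, -0.002, 0.128], [-0.128, 0.001, -0.992], [0.002, -1.0, -0.001]]
wrist_force: [-0.5, -0.7, -2.7]
gripper_width: 0.111
```

```bash
python3 -c "
from h import *
st();st()"
```

```text
t 5.33 tcp [ 0.5078 -0.2295  0.2333] yaw 7.35 tooly [-2.3e-03  9.0e-04 -1.0e+00] F [-0.55 -0.74 -2.72] M [ 0.06  0.09 -0.07] w 9.6
t 5.33 tcp [ 0.5078 -0.2295  0.2333] yaw 7.35 tooly [-2.3e-03  9.0e-04 -1.0e+00] F [-0.55 -0.74 -2.72] M [ 0.06  0.09 -0.07] w 9.6
```

>>> {"method": "jog_arm", "body": {
  "series": [
    [[0,0,0],[0,4.35,0],0.0],
    [[-0.008,0,-0.02],[0,0,0],0.0],
    [[-0.008,0,-0.04],[0,0,0],0.0],
    [[-0.008,0,-0.04],[0,0,0],0.0],
    [[-0.008,0,-0.04],[0,0,0],0.0],
    [[-0.008,0,-0.03],[0,0,0],0.0],
    [[-0.01,0,-0.02],[0,0,0],0.0],
    [[0,0,-0.008],[0,0,0],0.0],
    [[0,0,0],[0,0,0],0.0],
    [[0,0,0],[0,0,0],0.0]
  ]
}}

```text
time_s: 6.58
tcp_pos: [0.5477, -0.0302, 0.2345]
ee_rot: [[-0.999, -0.0, 0.052], [-0.052, -0.0, -0.999], [0.0, -1.0, 0.0]]
wrist_force: [0.5, 0.3, -3.6]
gripper_width: 0.111
```

```bash
python3 - <<'E'
from h import *
st([.5472,-.0289,.1985],3)
a=capture("scene");st([.5472,-.0289,.1985],3)
A=cv2.resize(a[160:280,180:370],None,fx=4,fy=4,interpolation=cv2.INTER_CUBIC)
cv2.imwrite("pics/s2.png",cv2.convertScaleAbs(A,alpha=1.4,beta=20)[:,:,::-1])
E
```

```text
t 6.58 tcp [ 0.5477 -0.0302  0.2345] yaw 2.96 tooly [-4.e-04 -2.e-04 -1.e+00] F [ 0.5   0.34 -3.55] M [-0.01  0.08  0.05] w 9.6
shift [ 0.0004  0.036  -0.0013] turn y -0.04
t 6.62 tcp [ 0.5478 -0.0302  0.2345] yaw 2.95 tooly [-3.e-04 -2.e-04 -1.e+00] F [ 0.34 -0.95 -3.73] M [-0.03  0.09  0.  ] w 9.9
shift [ 0.0005  0.036  -0.0013] turn y -0.05
```

View pics/s2.png

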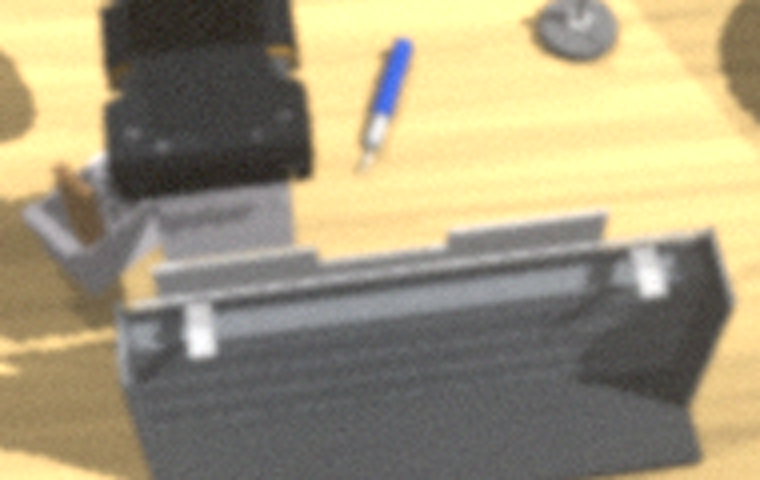

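>>> {"method": "jog_arm", "body": {
  "series": [
    [[0,0.012,0],[0,0,0],0.0],
    [[0,0.012,0],[0,0,0],0.0],
    [[0,0.008,0],[0,0,0],0.0],
    [[0,0.004,0],[0,0,0],0.0],
    [[-0.003,0,0],[0,0,0],0.0],
    [[-0.003,0,0],[0,0,0],0.0],
    [[-0.002,0,0],[0,0,0],0.0],
    [[0,0,0],[0,0,0],0.0]
  ]
}}

```text
time_s: 7.62
tcp_pos: [0.5563, -0.0289, 0.1987]
ee_rot: [[-0.999, 0.0, 0.053], [-0.053, 0.0, -0.999], [-0.0, -1.0, -0.0]]
wrist_force: [-0.9, -0.0, -3.0]
gripper_width: 0.112
```

>>> {"method": "jog_arm", "body": {
  "series": [
    [[-0.001,0,0],[0,0,0],0.0],
    [[-0.001,0,0],[0,0,0],0.0],
    [[-0.001,0,0],[0,0,0],0.0],
    [[0,0,0],[0,0,0],0.0]
  ]
}}

```text
time_s: 8.12
tcp_pos: [0.5591, -0.0287, 0.1986]
ee_rot: [[-0.999, 0.0, 0.053], [-0.053, -0.0, -0.999], [-0.0, -1.0, 0.0]]
wrist_force: [0.2, 0.3, -2.2]
gripper_width: 0.111
```

```bash
python3 -c "
from h import *
st()"
```

```text
t 8.12 tcp [ 0.5591 -0.0287  0.1986] yaw 3.02 tooly [ 0. -0. -1.] F [ 0.25  0.31 -2.2 ] M [0.01 0.07 0.02] w 9.7
```

>>> {"method": "jog_arm", "body": {
  "series": [
    [[-0.0005,0,0],[0,0,0],0.0],
    [[-0.0005,0,0],[0,0,0],0.0],
    [[0,0,0],[0,0,0],0.0]
  ]
}}

```text
time_s: 8.5
tcp_pos: [0.5596, -0.0287, 0.1985]
ee_rot: [[-0.999, -0.001, 0.052], [-0.052, -0.0, -0.999], [0.001, -1.0, 0.0]]
wrist_force: [-1.1, -0.4, -1.8]
gripper_width: 0.116
```

>>> {"method": "jog_arm", "body": {
  "series": [
    [[-0.0005,0,0],[0,0,0],0.0],
    [[-0.0005,0,0],[0,0,0],0.0],
    [[0,0,0],[0,0,0],0.0]
  ]
}}

```text
time_s: 8.88
tcp_pos: [0.5598, -0.0288, 0.1983]
ee_rot: [[-0.999, -0.003, 0.052], [-0.052, -0.0, -0.999], [0.003, -1.0, 0.0]]
wrist_force: [-4.5, 0.2, 0.8]
gripper_width: 0.113
```

>>> {"method": "jog_arm", "body": {
  "series": [
    [[-0.0005,0,0],[0,0,0],0.0],
    [[-0.0005,0,0],[0,0,0],0.0],
    [[0,0,0],[0,0,0],0.0]
  ]
}}

```text
time_s: 9.25
tcp_pos: [0.56, -0.0288, 0.1982]
ee_rot: [[-0.999, -0.005, 0.052], [-0.052, -0.0, -0.999], [0.005, -1.0, 0.0]]
wrist_force: [-6.9, 0.7, 1.0]
gripper_width: 0.114
```

>>> {"method": "jog_arm", "body": {
  "series": [
    [[0.002,0,0],[0,0,0],0.0],
    [[0.0018,0,0],[0,0,0],0.0],
    [[0,0,0],[0,0,0],0.0],
    [[0,0,0],[0,0,0],0.0]
  ]
}}

```text
time_s: 9.75
tcp_pos: [0.559, -0.0287, 0.1988]
ee_rot: [[-0.999, 0.002, 0.053], [-0.053, 0.0, -0.999], [-0.002, -1.0, -0.0]]
wrist_force: [-1.0, -1.0, -2.5]
gripper_width: 0.113
```

>>> {"method": "jog_arm", "body": {
  "series": [
    [[0,0.002,0],[0,0,0],0.0],
    [[0,0.001,0],[0,0,0],0.0],
    [[0,0.001,0],[0,0,0],0.0],
    [[0,0.001,0],[0,0,0],0.0],
    [[0,0,0],[0,0,0],0.0]
  ]
}}

```text
time_s: 10.38
tcp_pos: [0.5581, -0.0288, 0.1934]
ee_rot: [[-0.999, -0.0, 0.053], [-0.053, -0.0, -0.999], [0.0, -1.0, 0.0]]
wrist_force: [-0.2, 0.2, -3.0]
gripper_width: 0.112
```

>>> {"method": "jog_arm", "body": {
  "series": [
    [[0,0.001,0],[0,0,0],0.0],
    [[0,0.001,0],[0,0,0],0.0],
    [[0,0.001,0],[0,0,0],0.0],
    [[0,0,0],[0,0,0],0.0]
  ]
}}

```text
time_s: 10.88
tcp_pos: [0.5581, -0.0288, 0.1904]
ee_rot: [[-0.999, -0.0, 0.053], [-0.053, -0.0, -0.999], [0.0, -1.0, -0.0]]
wrist_force: [-0.1, 0.3, -2.5]
gripper_width: 0.116
```

>>> {"method": "jog_arm", "body": {
  "series": [
    [[0,0.0015,0],[0,0,0],0.0],
    [[0,0.0015,0],[0,0,0],0.0],
    [[0,0.0015,0],[0,0,0],0.0],
    [[0,0.001,0],[0,0,0],0.0],
    [[0,0.001,0],[0,0,0],0.0],
    [[0,0,0],[0,0,0],0.0]
  ]
}}

```text
time_s: 11.62
tcp_pos: [0.5582, -0.0288, 0.184]
ee_rot: [[-0.999, -0.0, 0.053], [-0.053, 0.0, -0.999], [0.0, -1.0, -0.0]]
wrist_force: [0.1, -0.5, -2.4]
gripper_width: 0.113
```

>>> {"method": "jog_arm", "body": {
  "series": [
    [[0,0.0005,0],[0,0,0],0.0],
    [[0,0.0005,0],[0,0,0],0.0],
    [[0,0.0005,0],[0,0,0],0.0],
    [[0,0,0],[0,0,0],0.0]
  ]
}}

```text
time_s: 12.12
tcp_pos: [0.5582, -0.0288, 0.1826]
ee_rot: [[-0.999, 0.0, 0.053], [-0.053, -0.0, -0.999], [-0.0, -1.0, 0.0]]
wrist_force: [-0.2, -0.2, -3.3]
gripper_width: 0.113
```

>>> {"method": "jog_arm", "body": {
  "series": [
    [[0,0.0005,0],[0,0,0],0.0],
    [[0,0.0005,0],[0,0,0],0.0],
    [[0,0.0005,0],[0,0,0],0.0],
    [[0,0,0],[0,0,0],0.0]
  ]
}}

```text
time_s: 12.62
tcp_pos: [0.5582, -0.0289, 0.1823]
ee_rot: [[-0.999, 0.001, 0.053], [-0.053, -0.0, -0.999], [-0.001, -1.0, 0.0]]
wrist_force: [-4.4, 0.7, 5.9]
gripper_width: 0.112
```

>>> {"method": "jog_arm", "body": {
  "series": [
    [[0,-0.002,0],[0,0,0],0.0],
    [[0,0,-0.005],[0,0,0],0.0],
    [[0,0,-0.01],[0,0,0],0.0],
    [[0,0,-0.01],[0,0,0],0.0],
    [[0,0,-0.01],[0,0,0],0.0],
    [[0,0,-0.01],[0,0,0],0.0],
    [[0,0,-0.01],[0,0,0],0.0],
    [[0,0,-0.01],[0,0,0],0.0],
    [[0,0,-0.0055],[0,0,0],0.0],
    [[0,0,0],[0,0,0],0.0]
  ]
}}

```text
time_s: 13.88
tcp_pos: [0.5545, 0.042, 0.1831]
ee_rot: [[-0.999, 0.0, 0.053], [-0.053, -0.0, -0.999], [-0.0, -1.0, 0.0]]
wrist_force: [0.1, 0.4, -2.4]
gripper_width: 0.116
```

```bash
python3 - <<'E'
from h import *
st()
a=capture("scene")
A=cv2.resize(a[160:280,180:370],None,fx=4,fy=4,interpolation=cv2.INTER_CUBIC)
cv2.imwrite("pics/s3.png",cv2.convertScaleAbs(A,alpha=1.4,beta=20)[:,:,::-1])
E
```

```text
t 13.88 tcp [0.5545 0.042  0.1831] yaw 3.05 tooly [ 0. -0. -1.] F [ 0.1   0.39 -2.4 ] M [-0.01  0.02  0.02] w 10.1
```

View pics/s3.png

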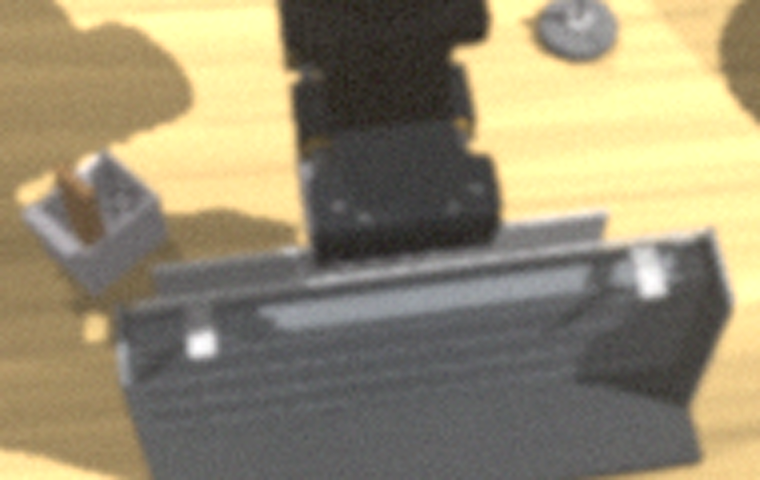

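>>> {"method": "jog_arm", "body": {
  "series": [
    [[0,0.0005,0],[0,0,0],0.0],
    [[0,0.0005,0],[0,0,0],0.0],
    [[0,0.0005,0],[0,0,0],0.0],
    [[0,0.0005,0],[0,0,0],0.0],
    [[0,0,0],[0,0,0],0.0]
  ]
}}

```text
time_s: 14.55
tcp_pos: [0.5544, 0.0415, 0.181]
ee_rot: [[-0.999, -0.0, 0.053], [-0.053, -0.0, -0.999], [0.0, -1.0, 0.0]]
wrist_force: [0.0, -0.2, -2.4]
gripper_width: 0.116
```

>>> {"method": "jog_arm", "body": {
  "series": [
    [[0,0.0005,0],[0,0,0],0.0],
    [[0,0.0005,0],[0,0,0],0.0],
    [[0,0,0],[0,0,0],0.0]
  ]
}}

```text
time_s: 14.92
tcp_pos: [0.5544, 0.0416, 0.18]
ee_rot: [[-0.999, -0.0, 0.053], [-0.053, -0.0, -0.999], [0.0, -1.0, 0.0]]
wrist_force: [0.3, 0.6, -3.1]
gripper_width: 0.117
```

>>> {"method": "jog_arm", "body": {
  "series": [
    [[0,0.001,0],[0,0,0],0.0],
    [[0,0.001,0],[0,0,0],0.0],
    [[0,0.001,0],[0,0,0],0.0],
    [[0,0,0],[0,0,0],0.0]
  ]
}}

```text
time_s: 15.42
tcp_pos: [0.5544, 0.0416, 0.1769]
ee_rot: [[-0.999, -0.0, 0.053], [-0.053, -0.0, -0.999], [0.0, -1.0, 0.0]]
wrist_force: [0.2, -0.2, -2.2]
gripper_width: 0.111
```

>>> {"method": "jog_arm", "body": {
  "series": [
    [[0,0.0005,0],[0,0,0],0.0],
    [[0,0.0005,0],[0,0,0],0.0],
    [[0,0.0005,0],[0,0,0],0.0],
    [[0,0,0],[0,0,0],0.0]
  ]
}}

```text
time_s: 15.92
tcp_pos: [0.5543, 0.0415, 0.1757]
ee_rot: [[-0.999, -0.0, 0.053], [-0.053, -0.0, -0.999], [0.0, -1.0, 0.0]]
wrist_force: [-1.5, -0.1, -0.5]
gripper_width: 0.113
```

>>> {"method": "jog_arm", "body": {
  "series": [
    [[0,0.0005,0],[0,0,0],0.0],
    [[0,0.0005,0],[0,0,0],0.0],
    [[0,0.0005,0],[0,0,0],0.0],
    [[0,0,0],[0,0,0],0.0]
  ]
}}

```text
time_s: 16.42
tcp_pos: [0.5545, 0.0415, 0.1747]
ee_rot: [[-0.999, 0.001, 0.053], [-0.053, -0.0, -0.999], [-0.001, -1.0, 0.0]]
wrist_force: [-4.2, 0.1, 4.7]
gripper_width: 0.115
```

>>> {"method": "jog_arm", "body": {
  "series": [
    [[0,0.0005,0],[0,0,0],0.0],
    [[0,0.0005,0],[0,0,0],0.0],
    [[0,0.0005,0],[0,0,0],0.0],
    [[0,0,0],[0,0,0],0.0]
  ]
}}

```text
time_s: 16.92
tcp_pos: [0.5544, 0.0414, 0.1729]
ee_rot: [[-0.999, 0.0, 0.053], [-0.053, -0.0, -0.999], [-0.0, -1.0, 0.0]]
wrist_force: [-3.5, -0.3, 5.1]
gripper_width: 0.111
```

>>> {"method": "jog_arm", "body": {
  "series": [
    [[0,0.0005,0],[0,0,0],0.0],
    [[0,0.0005,0],[0,0,0],0.0],
    [[0,0,0],[0,0,0],0.0]
  ]
}}

```text
time_s: 17.3
tcp_pos: [0.5544, 0.0414, 0.172]
ee_rot: [[-0.999, 0.0, 0.053], [-0.053, -0.0, -0.999], [-0.0, -1.0, 0.0]]
wrist_force: [-4.3, -0.3, 5.2]
gripper_width: 0.118
```

>>> {"method": "jog_arm", "body": {
  "series": [
    [[0,0.0005,0],[0,0,0],0.0],
    [[0,0.0005,0],[0,0,0],0.0],
    [[0,0,0],[0,0,0],0.0]
  ]
}}

```text
time_s: 17.68
tcp_pos: [0.5544, 0.0414, 0.171]
ee_rot: [[-0.999, 0.0, 0.053], [-0.053, -0.0, -0.999], [-0.0, -1.0, 0.0]]
wrist_force: [-4.1, -0.6, 5.9]
gripper_width: 0.113
```

>>> {"method": "jog_arm", "body": {
  "series": [
    [[0,0.0005,0],[0,0,0],0.0],
    [[0,0.0005,0],[0,0,0],0.0],
    [[0,0.0005,0],[0,0,0],0.0],
    [[0,0,0],[0,0,0],0.0]
  ]
}}

```text
time_s: 18.18
tcp_pos: [0.5544, 0.0414, 0.1696]
ee_rot: [[-0.999, -0.0, 0.053], [-0.053, -0.0, -0.999], [0.0, -1.0, 0.0]]
wrist_force: [-5.4, -0.4, 5.7]
gripper_width: 0.111
```

>>> {"method": "jog_arm", "body": {
  "series": [
    [[0,0.0005,0],[0,0,0],0.0],
    [[0,0.0005,0],[0,0,0],0.0],
    [[0,0,0],[0,0,0],0.0]
  ]
}}

```text
time_s: 18.55
tcp_pos: [0.5544, 0.0414, 0.1686]
ee_rot: [[-0.999, 0.0, 0.053], [-0.053, -0.0, -0.999], [-0.0, -1.0, 0.0]]
wrist_force: [-5.0, 0.0, 5.4]
gripper_width: 0.11
```

>>> {"method": "jog_arm", "body": {
  "series": [
    [[0,0.0005,0],[0,0,0],0.0],
    [[0,0,0],[0,0,0],0.0]
  ]
}}

```text
time_s: 18.8
tcp_pos: [0.5546, 0.0414, 0.1684]
ee_rot: [[-0.999, 0.001, 0.053], [-0.053, -0.0, -0.999], [-0.001, -1.0, 0.0]]
wrist_force: [-4.8, 0.2, 6.5]
gripper_width: 0.114
```

>>> {"method": "jog_arm", "body": {
  "series": [
    [[0,0.0005,0],[0,0,0],0.0],
    [[0,0,0],[0,0,0],0.0]
  ]
}}

```text
time_s: 19.05
tcp_pos: [0.5545, 0.0414, 0.1683]
ee_rot: [[-0.999, 0.001, 0.053], [-0.053, -0.0, -0.999], [-0.001, -1.0, 0.0]]
wrist_force: [-4.9, -0.2, 9.0]
gripper_width: 0.112
```

>>> {"method": "jog_arm", "body": {
  "series": [
    [[0,-0.0004,0],[0,0,0],0.0],
    [[0,0,0],[0,0,0],0.016],
    [[0,0,0],[0,0,0],0.022],
    [[0,0,0],[0,0,0],0.022],
    [[0,0,0],[0,0,0],0.022],
    [[0,0,0],[0,0,0],0.022]
  ]
}}

```text
time_s: 19.8
tcp_pos: [0.5548, 0.0417, 0.1675]
ee_rot: [[-0.999, 0.001, 0.053], [-0.053, 0.0, -0.999], [-0.001, -1.0, -0.0]]
wrist_force: [-0.6, 0.0, 0.2]
gripper_width: 0.255
```

```bash
python3 -c "
from h import *
st()"
```

```text
t 19.8 tcp [0.5548 0.0417 0.1675] yaw 3.02 tooly [ 7.e-04  2.e-04 -1.e+00] F [-0.56  0.    0.2 ] M [-0.01  0.11  0.02] w 22.2
```

Released, with no contact force. Backing off upward, then clear of the view.

>>> {"method": "jog_arm", "body": {
  "series": [
    [[0,-0.01,0],[0,0,0],0.022],
    [[0,-0.02,0],[0,0,0],0.022],
    [[0,-0.03,0],[0,0,0],0.022],
    [[0,-0.04,0],[0,0,0],0.022],
    [[0.04,-0.02,0],[0,0,0],0.022],
    [[0.05,0,0.04],[0,0,0],0.022],
    [[0.02,0,0.05],[0,0,0],0.022],
    [[0,0,0.05],[0,0,0],0.022],
    [[0,0,0.05],[0,0,0],0.022],
    [[0,0,0],[0,0,0],0.022]
  ]
}}

```text
time_s: 21.05
tcp_pos: [0.4556, -0.1555, 0.2881]
ee_rot: [[-0.999, 0.001, 0.048], [-0.048, -0.0, -0.999], [-0.001, -1.0, 0.001]]
wrist_force: [0.1, 0.6, -0.7]
gripper_width: 0.25
```

```bash
python3 - <<'E'
from h import *
st()
a=capture("scene");b=capture("top")
A=cv2.resize(a[140:270,190:370],None,fx=4,fy=4,interpolation=cv2.INTER_CUBIC)
B=cv2.resize(b[140:270,190:370],None,fx=4,fy=4,interpolation=cv2.INTER_CUBIC)
cv2.imwrite("pics/f.png",cv2.convertScaleAbs(cv2.resize(np.vstack([A,B]),None,fx=.57,fy=.57),alpha=1.4,beta=20)[:,:,::-1])
E
```

```text
t 21.05 tcp [ 0.4556 -0.1555  0.2881] yaw 2.73 tooly [ 9.e-04 -5.e-04 -1.e+00] F [ 0.1   0.64 -0.71] M [ 0.06  0.11 -0.02] w 21.8
```

View pics/f.png

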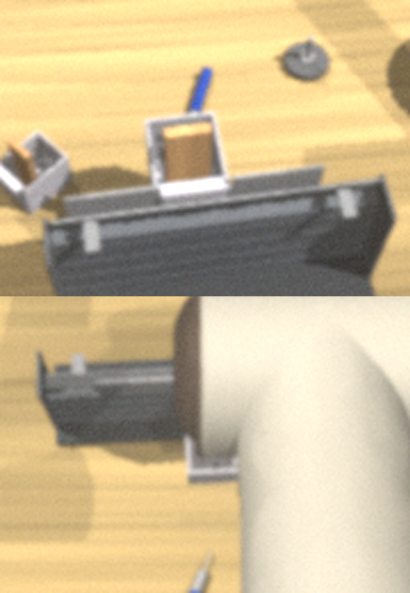

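```bash
python3 - <<'E'
from h import *
o=np.array([.5867,.0432]);x=np.array([.9986,.0523]);y=np.array([-.0523,.9986])
k=4*.57
for z in(.160,.170):
    print(z)
    for s in(-28,28):
        P=np.r_[o+.0095*x+s/1000*y,z];p=proj("scene",P)[0];print(((p-[190,140])*k).round(1))
for p in((160,196),(230,190)): print(ray("scene",(190+p[0]/k,140+p[1]/k),.160).round(4))
E
```

```text
0.16
[163.8 203.1]
[229.9 194.4]
0.17
[163.5 197.3]
[230.4 188.6]
[0.5907 0.0132 0.16  ]
[0.5906 0.0723 0.16  ]
```

```bash
python3 - <<'E'
from h import *
a=capture("scene")
A=cv2.resize(a[182:232,245:300],None,fx=10,fy=10,interpolation=cv2.INTER_CUBIC)
cv2.imwrite("pics/z.png",cv2.convertScaleAbs(A,alpha=1.2,beta=10)[:,:,::-1])
for zl in(.156,.160):
  for xl in (0,.0015):
    o=np.array([.5867,.0432]);x=np.array([.9986,.0523]);y=np.array([-.0523,.9986])
    L=o+xl*x
    f=lambda dx,dy,z:(proj("scene",np.r_[L+dx*x+dy*y,z])[0]*10-[2445,1815]).round().tolist()
    print(zl,xl,"bridge back",f(.00625,-.028,zl+.004),f(.00625,.028,zl+.004),"bridge fr",f(-.00625,0,zl+.004),"rib top back",f(-.02625,-.02,zl+.043),f(-.02625,.02,zl+.043),"front rim",f(-.08325,-.032,zl-.006),f(-.08325,.032,zl-.006))
E
```

```text
0.156 0 bridge back [171.0, 461.0] [460.0, 423.0] bridge fr [306.0, 385.0] rib top back [186.0, 204.0] [397.0, 177.0] front rim [94.0, 105.0] [403.0, 67.0]
0.156 0.0015 bridge back [172.0, 468.0] [462.0, 430.0] bridge fr [307.0, 392.0] rib top back [187.0, 211.0] [399.0, 184.0] front rim [95.0, 111.0] [404.0, 73.0]
0.16 0 bridge back [170.0, 451.0] [461.0, 413.0] bridge fr [306.0, 375.0] rib top back [185.0, 192.0] [398.0, 166.0] front rim [94.0, 94.0] [404.0, 56.0]
0.16 0.0015 bridge back [172.0, 458.0] [462.0, 420.0] bridge fr [308.0, 382.0] rib top back [186.0, 199.0] [399.0, 173.0] front rim [94.0, 100.0] [405.0, 62.0]
```

View pics/z.png

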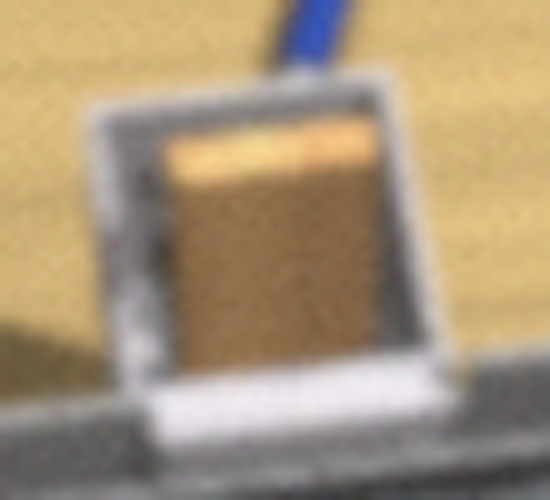

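>>> {"method": "jog_arm", "body": {
  "series": [
    [[0,0,-0.05],[0,0,0],0.0],
    [[0,0,-0.05],[0,0,0],0.0],
    [[-0.02,0,-0.05],[0,0,0],0.0],
    [[-0.05,0,-0.04],[0,0,0],0.0],
    [[-0.04,0.02,0],[0,0,0],0.0],
    [[0,0.02,0],[0,0,0],0.0],
    [[0,0.02,0],[0,0,0],0.0],
    [[0,0.01,0],[0,0,0],0.0],
    [[0,0,0],[0,0,0],0.0],
    [[0,0,0],[0,0,0],0.0]
  ]
}}

```text
time_s: 22.45
tcp_pos: [0.555, 0.042, 0.2186]
ee_rot: [[-0.999, 0.002, 0.053], [-0.053, 0.0, -0.999], [-0.002, -1.0, -0.0]]
wrist_force: [0.1, 0.1, -0.1]
gripper_width: 0.005
```

```bash
python3 -c "
from h import *
st([.554,.0415,.202],3)"
```

```text
t 22.45 tcp [0.555  0.042  0.2186] yaw 3.06 tooly [ 2.1e-03  4.0e-04 -1.0e+00] F [ 0.15  0.08 -0.11] M [0.03 0.06 0.04] w 0.5
shift [0.001  0.0166 0.0005] turn y 0.06
```

>>> {"method": "jog_arm", "body": {
  "series": [
    [[0.001,0.005,0],[0,0,0],0.0],
    [[0,0.004,0],[0,0,0],0.0],
    [[0,0.002,0],[0,0,0],0.0],
    [[0,0.001,0],[0,0,0],0.0],
    [[0,0.001,0],[0,0,0],0.0],
    [[0,0,0],[0,0,0],0.0]
  ]
}}

```text
time_s: 23.2
tcp_pos: [0.5535, 0.0415, 0.2044]
ee_rot: [[-0.999, -0.0, 0.053], [-0.053, -0.0, -0.999], [0.0, -1.0, 0.0]]
wrist_force: [-0.0, -0.4, -0.1]
gripper_width: 0.008
```

>>> {"method": "jog_arm", "body": {
  "series": [
    [[0,0.001,0],[0,0,0],0.0],
    [[0,0.001,0],[0,0,0],0.0],
    [[0,0.001,0],[0,0,0],0.0],
    [[0,0,0],[0,0,0],0.0]
  ]
}}

```text
time_s: 23.7
tcp_pos: [0.5534, 0.0415, 0.2013]
ee_rot: [[-0.999, -0.0, 0.053], [-0.053, -0.0, -0.999], [0.0, -1.0, 0.0]]
wrist_force: [0.5, 0.4, -0.2]
gripper_width: 0.003
```

>>> {"method": "jog_arm", "body": {
  "series": [
    [[0,0.0005,0],[0,0,0],0.0],
    [[0,0.0005,0],[0,0,0],0.0],
    [[0,0.0005,0],[0,0,0],0.0],
    [[0,0,0],[0,0,0],0.0]
  ]
}}

```text
time_s: 24.2
tcp_pos: [0.5534, 0.0415, 0.1999]
ee_rot: [[-0.999, -0.0, 0.053], [-0.053, -0.0, -0.999], [0.0, -1.0, 0.0]]
wrist_force: [0.1, -0.4, -0.2]
gripper_width: 0.006
```

The closed fingertips reach z = 0.1999 over the rib without touching it. The rib top is therefore below that, so the bridge underside is under 157 mm and the bin is home. Withdrawing and handing in.

>>> {"method": "jog_arm", "body": {
  "series": [
    [[0,-0.02,0],[0,0,0],0.0],
    [[0,-0.04,0],[0,0,0],0.0],
    [[0,-0.03,0],[0,0,0],0.0],
    [[0.05,0,0],[0,0,0],0.0],
    [[0.04,0,0],[0,0,0],0.0],
    [[0,0,0],[0,0,0],0.0],
    [[0,0,0],[0,0,0],0.0]
  ]
}}

```text
time_s: 25.08
tcp_pos: [0.4641, 0.037, 0.2904]
ee_rot: [[-0.999, 0.001, 0.053], [-0.053, 0.0, -0.999], [-0.001, -1.0, -0.0]]
wrist_force: [-0.3, -0.3, 0.6]
gripper_width: 0.004
```

```bash
python3 -c "
from h import *
st();print(finish_job())"
```

```text
t 25.07 tcp [0.4641 0.037  0.2904] yaw 3.03 tooly [ 1.3e-03  4.0e-04 -1.0e+00] F [-0.34 -0.27  0.62] M [ 0.01  0.03 -0.03] w 0.4
the job is handed in; nothing more can be done
None
```

The bur bin hangs in the notch of the rail, released, and the job is handed in at about 25 s; `finish_job()` gives no verdict.

- **Hooking:** I gripped the larger grey bin by its rib, lifted it and felt for the panel front. The lip was then lowered onto the full-height rail, about 9 N of contact.
- **Slide:** I raised the bin about 1 mm off the rail and moved it 70 mm to the notch, found from the camera images. It did not drag along the rail.
- **Pressing home:** It went past the keeper at about 8 to 9 N vertically, weight included. The tool then stopped at z = 0.1683 m, where 0.1685 m was predicted. The last push peaked at about 12 N vertically and 5 N sideways.
- **Last checks:** After release, closed fingertips lowered to z = 0.1999 m above the rib touched nothing. That puts the bridge underside below 157 mm; the notch floor is at 156 mm. The picture shows the bin upright and square in the notch.
- **Disagreement:** The scene camera put the rail about 3 mm further back than the contact did, so I went by the contact. With that correction the lip and rib match the seated position. The front rim is about 1.5 px off, perhaps because the front wall is lower than the sides.
- **Other items:** I went near none of the other things on the bench, but did not measure their positions again at the end.

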